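# Tip the tins from the tray into the display box and stack the tray

## Robot

A 6-joint arm with a two-finger parallel gripper is mounted at the origin on the work surface. World frame = base frame: x ahead of the robot, y to its left, z up, the work surface at z = 0. Lengths are in m, angles in rad, forces in N, time in s.
With the tool pointing down it reaches from about 0.3 to 0.95 m from the base axis. Payload 3.1 kg.
Tool frame: the origin (TCP) lies on the mounting face of the last link; the fingertips stand 173 mm ahead of it and the grasp point (between the pads) lies 155 mm ahead of it; z points along the fingers, y is the line along which they close (so a half turn about z gives the same grasp; the last joint's range is limited). The gripper opens to 85 mm and grips with 20 to 120 N. Pads are 22 mm wide; open, the fingers measure 114 mm over their backs; the gripper's body (76 mm by 85 mm) begins 54 mm behind the grasp point. The pads swing forward as they close: fully open they stand 13 mm farther back than shut.
Start: joints at [-1.299, 0.308, 1.634, -0, 1.2, -0.07], TCP at [0.209, -0.589, 0.405] pointing down, gripper open.
Joint ranges: [-3.06, 3.06], [-0.79, 1.96], [0.05, 2.63], [-1.19, 4.34], [0.05, 2.64], [-2.94, 2.94]. Speed limits (rad/s): [2.79, 2.79, 3.14, 3.14, 3.14, 3.14].

## Interface

Orientations are given as a rotation vector (axis times angle).
In Python, from plant import monitor, optics, order gives the robot as it stands. The module is installed in compiled form; this text tells all that it offers.
- The arm moves only by the tool jog_arm, never from a script. Its argument "rows" is a list that holds one entry, the list of rows, each a list of 7 numbers: the shift along the tool's x, y, z in cm, then the turn, a rotation vector about the tool's x, y, z in rad, then the finger opening in cm, from 0 to 8.54. In form: [[[dx, dy, dz, ax, ay, az, grip], ...]]. A call has 1 to 20 rows; each row is the pose to reach, as a shift and turn from the pose commanded when the call began, along the tool's axes at that moment; what a row does not reach only later rows make up. A row lasts 1/10 s, in which the tool goes at most 50 mm and 8.59 degrees, less where a joint would pass 70% of its speed; a pose out of reach is approached as far as the arm can. A call with a gripper value outside its range is refused whole. The fingers move at their own pace and stop on an object; the grip force is fixed at half the most. Time passes only in rows, so rows that repeat a pose let the fingers close. It gives the time, the measured TCP pose, the force, the opening and the grip force at its end, in the units of the state.
- monitor.state(): the state, without advancing time (a new reading comes with each control period).
- optics.get_image(name): name is "side" or "top" or "wrist"; returns (picture, depth): 480x640x3 uint8, red, green, blue; 480x640 float32, m along the optical axis (not along the pixel's ray), 0 where there is no reading.
- optics.camera_params(name): a dict with "fx", "fy", "cx", "cy" (pixels), "R" (3x3) and "t" (3): a world point X has camera coordinates R X + t. Camera axes: x right, y down, z forward; pixel columns grow to the right and rows downward; lengths in m; the calibration is good to about 2 mm. A picture is of the moment at which its call begins: read the wrist's pose just before it. camera_params takes no time and is no camera call; for the wrist camera it gives the pose at the moment of the call.
- order.job_done(): hands the job in; it is judged then, once.
The state is a dict: "clock": time; "joint_positions": joint angles; "qvel": joint speeds; "joint_torque": joint torques, N m; "eef_pos": TCP position; "tool_rot": TCP orientation; "contact_force": force on the tool from outside, world axes, zero at the start; "wrist_torque": the same for the moment, N m; "width": opening from 0.0 (shut) to 1.0 (fully open); "grip_force": force on a finger pad.
Only numpy, scipy, OpenCV 4.12 (cv2) and the standard library are available. Lean on these libraries where they do the work, as an engineer would, in place of code of your own. Each camera call takes 0.05 s, during which the arm holds its last target. There are 200 camera calls.

## Task

Refill the display box: slide its top door fully open, carry the tray by its bridge handle and tip it so that the four small tins slide off its open end into the box, without the gripper touching the tins. Then lower the empty tray onto the blue base tray on the glass shelf so that all four corner lugs drop into their sockets, setting it down rather than letting it fall, and slide the box's door fully shut again. Leave the mug, the spout and the scraper where they stand.

Things in the scene. Friction and masses are not known exactly. Their poses are not given: they have to be found in the camera images.
- door (a joint): the clear box's sliding top door, in m: 0 = fully shut over the mouth, 0.132 = fully open, when it lies over the fixed roof. It slides along the case's +y to open, stays where it is left and takes about 1.2 N plus light damping to move. It may start a little open
- door_handle (a point): middle of the door's upright black pull tab: 40 mm along the case's x, 14 mm thick along the case's y (the sliding direction), rising 40 mm above the door panel (tab from 87 to 127 mm above the counter); this point is 113 mm above the counter and moves with the door. Axes as the case's
- case: clear acrylic box fixed to the counter, 140 (its x) by 270 (its y) by 80 mm high, 5 mm walls and floor; origin at the centre of its underside, z up. Its +y half has a fixed clear roof; its -y half is the mouth, closed by the tinted sliding door just above the walls; two aluminium rails on the long sides rise to 92 mm
- case_mouth (a point): centre of the box's mouth at wall-top height (80 mm above the counter), at y = -66 mm in the case's frame. The clear opening is 130 mm (case x) by 131 mm (case y) when the door is fully open. Axes as the case's
- tray: loose tray 150 (its x) by 96 mm, about 0.26 kg: floor from z = 12 to 16 mm, yellow walls up to z = 36 mm on both long sides and the +x end; the -x end is open, no lip. Four black tapered corner lugs below, 12 mm long, 13 mm wide (tips 8), at x = +/-60, y = +/-36 mm. Origin at its centre, level with the lug tips (it stands on them), z up. A bridge handle crosses its middle along y
- tray_handle (a point): middle of the tray's wooden handle bar, at z = 95 mm over the tray's origin: bar 14 mm thick (tray x), 108 mm long (tray y), 22 mm tall (z), carried by a steel post at each long side (posts at y = +/-51 mm); free space of 68 mm between bar and tray floor. Axes as the tray's
- tray_lip (a point): middle of the open end's edge, on top of the tray floor, at (-75, 0, 16) mm in the tray's frame; pieces slide off here
- rack: fixed glass shelf, 180 (its x) by 130 mm, top 50 mm above the counter, on two narrow steel brackets; a blue base tray, 150 by 102 mm, is bolted on it with four corner sockets, 18 mm square, 15 mm deep, rims 30 mm square and 80 mm above the counter, at x = +/-60, y = +/-36 mm. Origin on the counter under its centre, z up
- rack_seat (a point): where the tray's origin lies when its lugs are fully down in the sockets (68 mm above the counter; the tray's floor then rests on the socket rims). Either way round fits. Axes as the rack's
- mug: empty olive ceramic mug, 80 mm across, 90 mm high, handle at its +y; origin at the centre of its underside; bystander
- spout: red plastic pour spout, 52 mm across its foot, 75 mm high; origin at the centre of its underside; bystander
- scraper: stainless scraper lying flat, blade 70 by 90 mm at its +x, black grip 60 mm long at its -x, 16 mm high; origin at its middle on the counter; bystander
- tin1: small round closed tin with a red lid, 30 mm across, 15 mm high, about 25 g, standing loose in the tray's rear half; origin at the centre of its underside. Starts to slide when the tray tilts by roughly 20 to 28 degrees
- tin2: small round closed tin with a green lid, 30 mm across, 15 mm high, about 25 g, standing loose in the tray's rear half; origin at the centre of its underside. Starts to slide when the tray tilts by roughly 20 to 28 degrees
- tin3: small round closed tin with an orange lid, 30 mm across, 15 mm high, about 25 g, standing loose in the tray's rear half; origin at the centre of its underside. Starts to slide when the tray tilts by roughly 20 to 28 degrees
- tin4: small round closed tin with a blue lid, 30 mm across, 15 mm high, about 25 g, standing loose in the tray's rear half; origin at the centre of its underside. Starts to slide when the tray tilts by roughly 20 to 28 degrees

How it is judged:
On the way, in this order (a step that is already met when the one before it is completed fails the run):
1. the door is slid fully open (value of joint door above 0.12 m), for 0.2 s.
2. the tray is held tipped with its open end over the box's mouth (angle between tray's own z axis and vertical above 0.25 rad and horizontal distance between tray_lip and case_mouth below 0.09 m and height (world z) of tray_lip above 0.06 m), for 0.1 s.
3. all four tins are inside the box (x of tin1 in the frame of case between -0.066 and 0.066 m and y of tin1 in the frame of case between -0.131 and 0.131 m and z of each of tin1, tin2, tin3, tin4 in the frame of case below 0.065 m and x of tin2 in the frame of case between -0.066 and 0.066 m and y of tin2 in the frame of case between -0.131 and 0.131 m and x of tin3 in the frame of case between -0.066 and 0.066 m and y of tin3 in the frame of case between -0.131 and 0.131 m and x of tin4 in the frame of case between -0.066 and 0.066 m and y of tin4 in the frame of case between -0.131 and 0.131 m), for 0.2 s.
4. the tray sits on the base tray with its lugs in the sockets (horizontal distance between tray and rack_seat below 0.006 m and z of tray in the frame of rack_seat below 0.003 m and angle between tray's own z axis and vertical below 0.05 rad and angle between the x axis of tray and the x axis of rack, either way round below 0.1 rad), for 0.2 s.
At the end, for the whole second after the job is handed in: four tins inside the box; tray on the base tray, lugs in the sockets (within 6 mm sideways, 3 mm of fully down, 3 degrees of level, 6 degrees of the base tray's direction, either way round); door shut to within 6 mm; all at rest (all of step 3 and all of step 4 and value of joint door below 0.006 m and linear speed of tray below 0.02 m/s and linear speed of each of tin1, tin2, tin3, tin4 below 0.03 m/s); the robot touches nothing.
It fails at once if the gripper touches a tin (contact force between the fingers and tin1 above 0.5 N or contact force between the fingers and tin2 above 0.5 N or contact force between the fingers and tin3 above 0.5 N or contact force between the fingers and tin4 above 0.5 N).
It fails at once if the tray is let fall onto the base tray from more than about a centimetre (linear speed of tray above 0.5 m/s and horizontal distance between tray and rack_seat below 0.05 m and z of tray in the frame of rack_seat below 0.04 m).
It fails at once if the mug, the spout or the scraper is moved by more than 30 mm (distance of any of mug, spout, scraper from where it was at the start of the episode above 0.03 m).
It also fails if it takes over 67 s, if anything falls off the work surface, if the arm or the gripper's body presses on something with over 40 N, if the wrist force passes 120 N, or if a joint passes its speed limit or range.

## Working session

There is one attempt and no reset: what is moved stays moved. The work goes in short steps, Python scripts to look and compute and a tool call to move; the robot and the scene stay as the last step left them, time stands still between calls to the robot, and variables do not carry over. Pictures are saved under pics/ and viewed, at most 10 in all, crops included, and the job is handed in when it is done.

Besides the shell and the picture viewer there is one more tool, called after "Call:" as name(argument=value, ...), one argument or row to a line, values as JSON. jog_arm: Moves the arm, as the interface text tells. Its arguments: {"type":"object","properties":{"rows":{"type":"array","items":{"type":"array","items":{"type":"array","items":{"type":"number"}}}}},"required":["rows"]}

```bash
mkdir -p pics
cat > h.py <<'E'
import numpy as np, cv2
from plant import monitor, optics, order
from scipy.spatial.transform import Rotation as R
def shot(n,f):
    im,d=optics.get_image(n); p=optics.camera_params(n)
    cv2.imwrite(f'pics/{f}.png',im[:,:,::-1]); np.savez(f'pics/{f}.npz',d=d,im=im,**p); return im,d,p
def load(f): return np.load(f'pics/{f}.npz')
def at_z(p,u,v,z):
    Rm,t=np.array(p['R']),np.array(p['t']); c=-Rm.T@t
    r=Rm.T@np.array([(u-p['cx'])/p['fx'],(v-p['cy'])/p['fy'],1]); return c+r*(z-c[2])/r[2]
def dep(p,u,v):
    d=p['d'][int(v),int(u)]; return np.array(p['R']).T@(np.array([(u-p['cx'])/p['fx'],(v-p['cy'])/p['fy'],1])*d-p['t'])
def go(pos,rot):
    "shift (cm) and turn from the present pose to a world pose"
    s=monitor.state(); R0=R.from_rotvec(s['tool_rot'])
    return np.r_[R0.inv().apply(np.array(pos)-s['eef_pos'])*100,(R0.inv()*rot).as_rotvec()].round(3)
E
python3 - <<'E'
from h import *
for n in('top','side'):
    im,d,p=shot(n,n+'0'); print({k:np.round(v,3).tolist() for k,v in p.items()})
s=monitor.state(); print(s)
E
```

```text
{'fx': 573.804, 'fy': 573.804, 'cx': 318.488, 'cy': 237.588, 'R': [[-0.016, -1.0, 0.005], [-0.985, 0.015, -0.171], [0.171, -0.008, -0.985]], 't': [0.013, 0.615, 1.193]}
{'fx': 476.19, 'fy': 476.19, 'cx': 318.707, 'cy': 237.721, 'R': [[-0.907, -0.42, 0.021], [-0.291, 0.589, -0.754], [0.304, -0.69, -0.657]], 't': [0.526, 0.242, 0.803]}
{'clock': 0.1, 'joint_positions': array([-1.29870885e+00,  3.08893389e-01,  1.63507415e+00, -2.15789716e-05,
        1.19970545e+00, -6.96849401e-02]), 'qvel': array([-0.00017048, -0.00042746, -0.00303833, -0.00047072,  0.00041458,
        0.00070971]), 'joint_torque': array([-4.07919724e-04, -4.16406655e+01, -2.77644664e+01, -6.17562978e-05,
        4.01563098e-03, -2.84897780e-06]), 'eef_pos': array([ 0.20934806, -0.5884791 ,  0.40356973]), 'tool_rot': array([-3.09379397e+00, -5.33906298e-01,  3.61316477e-04]), 'contact_force': array([ 0.33343837, -0.54740236,  0.5744723 ]), 'wrist_torque': array([ 0.00928718, -0.02116261,  0.03333359]), 'grip_force': 0.0, 'width': 0.9977476608659626}
```

View pics/top0.png

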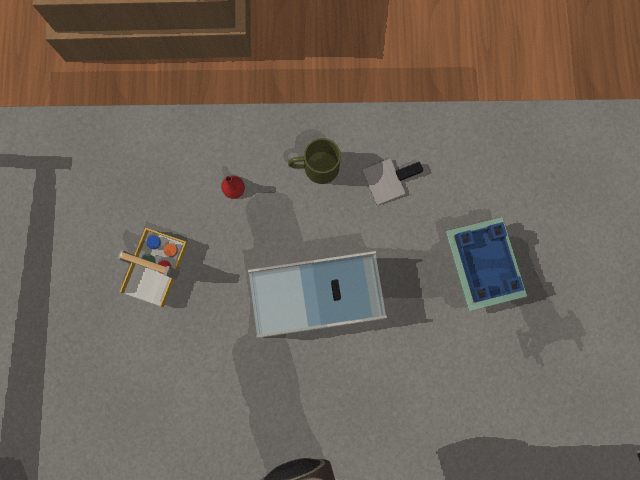

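View pics/side0.png

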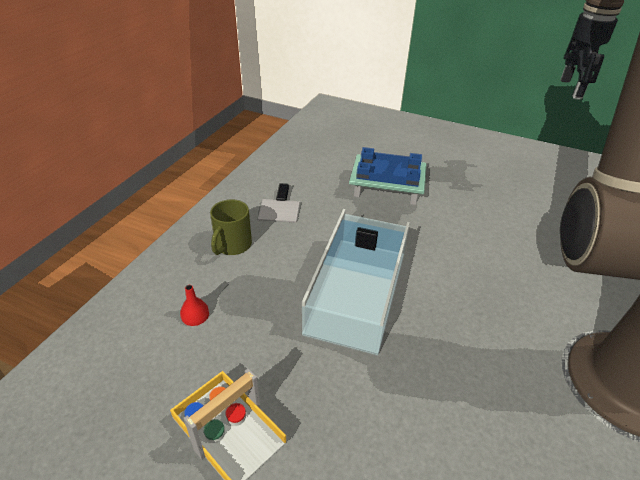

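The top view shows the tray at about (153,267) with its open end toward the lower side. The box is at (317,294) with the door tab at (336,290), and the rack is at (486,263). In the side view, the mug, spout and scraper stand behind the box. I'll enlarge these.

Run:
```python
from h import *
im=cv2.imread('pics/top0.png')
a=cv2.resize(im[220:315,110:200],None,fx=4,fy=4,interpolation=cv2.INTER_CUBIC)
b=cv2.resize(im[215:310,440:532],None,fx=4,fy=4,interpolation=cv2.INTER_CUBIC)
cv2.imwrite('pics/c1.png',np.hstack([a,b]))
cv2.imwrite('pics/c2.png',cv2.resize(im[245:341,240:392],None,fx=5,fy=5,interpolation=cv2.INTER_CUBIC))
```

```text
(no output)
```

View pics/c1.png

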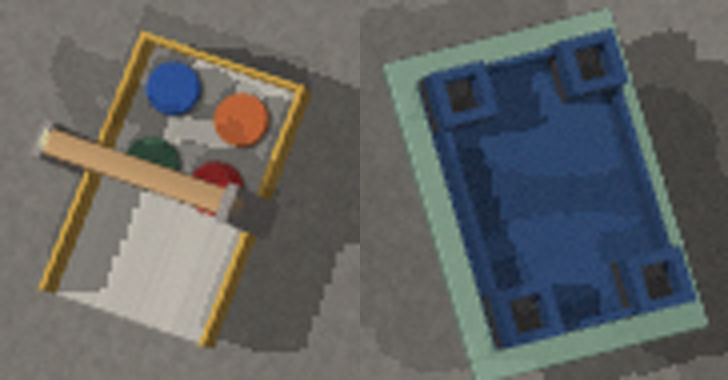

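View pics/c2.png

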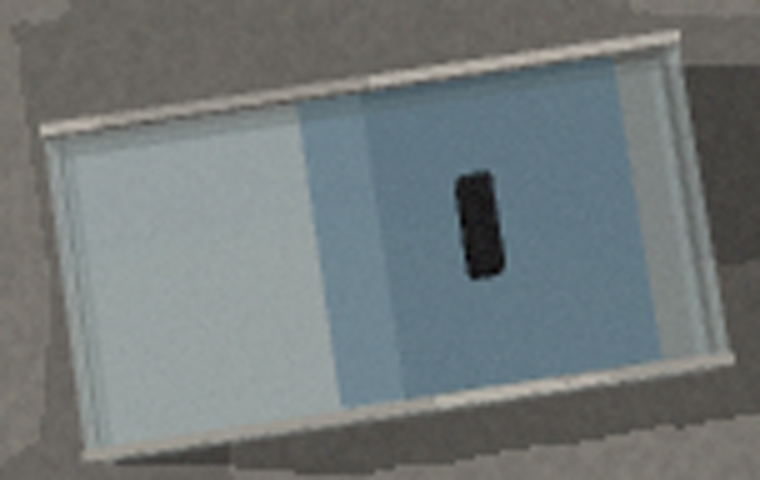

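The crops show these points:
- **Tray wall tops:** (143,33), (306,90), (209,345) and (45,290).
- **Sockets:** (464,93), (592,62), (659,279) and (527,311) in crop 1.
- **Rail corners:** (42,130), (680,36), (733,360) and (86,458) in crop 2.
- **Tab:** around (480,222). The door is a little open.

Run:
```python
from h import *
p=load('top0')
def P(x,y,x0,y0,s,z): return at_z(p,x0+(x+.5)/s-.5,y0+(y+.5)/s-.5,z)
n=np.linalg.norm
T=[P(x,y,110,220,4,.036) for x,y in[(143,33),(306,90),(209,345),(45,290)]]
B=[P(x,y,110,220,4,.106) for x,y in[(42,140),(228,200)]]
K=[P(x-360,y,440,215,4,.08) for x,y in[(464,93),(592,62),(659,279),(527,311)]]
C=[P(x,y,240,245,5,.092) for x,y in[(42,130),(680,36),(733,360),(86,458)]]
H=P(480,222,240,245,5,.127)
for nm,Q in(('tray',T),('rack',K),('case',C)):
    Q=np.array(Q); print(nm,Q.mean(0).round(4),'sides',[round(n(Q[i]-Q[i-1])*1e3) for i in(1,2,3,0)])
    d=(Q[3]+Q[2]-Q[0]-Q[1]); e=Q[1]+Q[2]-Q[0]-Q[3]
    print('  ang of p0->p3',np.degrees(np.arctan2(d[1],d[0])),' p0->p1',np.degrees(np.arctan2(e[1],e[0])))
print('bar',np.mean(B,0),n(B[0]-B[1]),np.degrees(np.arctan2(*(B[1]-B[0])[1::-1])))
print('tab',H)
# depth checks
print('depth', dep(p,*(110+228/4-9,220+196/4-2)), dep(p,240+480/5,245+222/5), dep(p,440+100/4,215+93/4+5))
```

```text
tray [0.5595 0.3632 0.036 ] sides [96, 147, 95, 149]
  ang of p0->p3 160.87040498387123  p0->p1 -109.64757269893886
rack [ 0.5551 -0.3576  0.08  ] sides [71, 119, 72, 119]
  ang of p0->p3 -167.10930680871118  p0->p1 -77.35061989073421
case [0.4915 0.0087 0.092 ] sides [269, 136, 268, 136]
  ang of p0->p3 -172.41335451427162  p0->p1 -82.42454956042658
bar [0.56047644 0.36499281 0.106     ] 0.10209576123771706 -108.63998533264892
tab [ 0.49717072 -0.02911375  0.127     ]
depth [0.54927078 0.3331935  0.11075369] [ 0.49644843 -0.02994288  0.12584975] [ 0.59354413 -0.3072627   0.08135652]
```

```bash
cat >> h.py <<'E'
def dn(yaw,tilt=0): # tool down, tool x at yaw deg, then tilted about tool x
    return R.from_euler('z',yaw,degrees=True)*R.from_euler('x',180+tilt,degrees=True)
import json,os
def log():
    s=monitor.state(); open('log.txt','a').write(json.dumps([s['joint_positions'].tolist(),s['eef_pos'].tolist(),s['tool_rot'].tolist()])+'\n')
E
python3 - <<'E'
from h import *
log(); print(go([.4968,-.0295,.34],dn(7.6)),go([.4968,-.0295,.268],dn(7.6)))
E
```

```text
[ 4.5817e+01 -4.3017e+01  6.4520e+00 -2.0000e-03  0.0000e+00  2.0900e-01] [ 4.5816e+01 -4.3002e+01  1.3652e+01 -2.0000e-03  0.0000e+00  2.0900e-01]
```

Call:
jog_arm(
  rows=[
    [[45.8,-43,6.4,0,0,0.209,8.5],[45.8,-43,6.4,0,0,0.209,8.5],[45.8,-43,6.4,0,0,0.209,8.5],[45.8,-43,6.4,0,0,0.209,8.5],[45.8,-43,6.4,0,0,0.209,8.5],[45.8,-43,6.4,0,0,0.209,8.5],[45.8,-43,6.4,0,0,0.209,8.5],[45.8,-43,6.4,0,0,0.209,8.5],[45.8,-43,6.4,0,0,0.209,8.5],[45.8,-43,6.4,0,0,0.209,8.5],[45.8,-43,6.4,0,0,0.209,8.5],[45.8,-43,6.4,0,0,0.209,8.5],[45.8,-43,6.4,0,0,0.209,8.5],[45.8,-43,6.4,0,0,0.209,8.5],[45.8,-43,6.4,0,0,0.209,8.5],[45.8,-43,6.4,0,0,0.209,8.5]],
  ],
)

```text
clock: 1.7
eef_pos: [0.4963, -0.0309, 0.3404]
tool_rot: [3.134, 0.208, -0.002]
contact_force: [-0.3, -0.4, -0.1]
width: 0.992
grip_force: 0.0
```

Call:
jog_arm(
  rows=[
    [[0,-0.1,4,0,0,0,8.5],[0,-0.1,7.2,0,0,0,8.5],[0,-0.1,7.2,0,0,0,5],[0,-0.1,7.2,0,0,0,0.8],[0,-0.1,7.2,0,0,0,0.8],[0,-0.1,7.2,0,0,0,0.8],[0,-0.1,7.2,0,0,0,0.8],[0,-0.1,7.2,0,0,0,0.8],[0,-0.1,7.2,0,0,0,0.8],[0,-0.1,7.2,0,0,0,0.8]],
  ],
)

```text
clock: 2.7
eef_pos: [0.4976, -0.0294, 0.2705]
tool_rot: [3.134, 0.209, 0.004]
contact_force: [-1.1, -0.8, 6.8]
width: 0.154
grip_force: 59.6
```

Run:
```python
from h import *
log(); c,s=np.cos(np.radians(7.6)),np.sin(np.radians(7.6))
p=monitor.state()['eef_pos']; d=p[:2]-[.4915,.0087]; print('tab in case',c*d[0]+s*d[1],-s*d[0]+c*d[1])
```

```text
tab in case 0.0010107479472378006 -0.03857452036040013
```

Call:
jog_arm(
  rows=[
    [[0,-1,0,0,0,0,0.8],[0,-3,0,0,0,0,0.8],[0,-5,0,0,0,0,0.8],[0,-7,0,0,0,0,0.8],[0,-9,0,0,0,0,0.8],[0,-10,0,0,0,0,0.8],[0,-10.4,0,0,0,0,0.8],[0,-10.4,0,0,0,0,0.8],[0,-10.4,0,0,0,0,0.8]],
  ],
)

```text
clock: 3.6
eef_pos: [0.4836, 0.0745, 0.2705]
tool_rot: [-3.134, -0.21, -0.004]
contact_force: [-1.0, 1.5, 6.8]
width: 0.153
grip_force: 59.8
```

Call:
jog_arm(
  rows=[
    [[0,-0.3,0,0,0,0,0.8],[0,-0.5,0,0,0,0,0.8],[0,-0.5,0,0,0,0,0.8]],
  ],
)

```text
clock: 3.9
eef_pos: [0.4834, 0.0766, 0.2705]
tool_rot: [3.127, 0.212, 0.004]
contact_force: [-0.4, -13.3, 7.4]
width: 0.154
grip_force: 59.9
```

Call:
jog_arm(
  rows=[
    [[0,0,0,0,0,0,8.5],[0,0,0,0,0,0,8.5],[0,0,0,0,0,0,8.5],[0,0,-4,0,0,0,8.5],[0,0,-7,0,0,0,8.5]],
  ],
)

```text
clock: 4.4
eef_pos: [0.4819, 0.0792, 0.339]
tool_rot: [-3.134, -0.209, 0.003]
contact_force: [0.8, 0.4, 0.2]
width: 0.982
grip_force: 0.0
```

Run:
```python
from h import *
log(); print(go([.5600,.3637,.34],dn(70.7)),monitor.state()['width'])
```

```text
[ 1.1516e+01 -2.7165e+01 -1.1000e-01 -1.0000e-03  1.0000e-03 -1.1010e+00] 0.9822721274204755
```

Call:
jog_arm(
  rows=[
    [[11.5,-27.2,0,0,0,-1.101,8.5],[11.5,-27.2,0,0,0,-1.101,8.5],[11.5,-27.2,0,0,0,-1.101,8.5],[11.5,-27.2,0,0,0,-1.101,8.5],[11.5,-27.2,0,0,0,-1.101,8.5],[11.5,-27.2,0,0,0,-1.101,8.5],[11.5,-27.2,0,0,0,-1.101,8.5],[11.5,-27.2,0,0,0,-1.101,8.5],[11.5,-27.2,0,0,0,-1.101,8.5],[11.5,-27.2,0,0,0,-1.101,8.5]],
  ],
)

```text
clock: 5.4
eef_pos: [0.5599, 0.3638, 0.3383]
tool_rot: [-2.563, -1.816, 0.001]
contact_force: [-0.4, -0.9, 1.1]
width: 0.997
grip_force: 0.0
```

Run:
```python
from h import *
log(); shot('wrist','w1'); print(go([.5600,.3637,.25],dn(70.7)),monitor.state()['eef_pos'])
```

```text
[ 1.200e-02  1.000e-03  8.841e+00 -0.000e+00  0.000e+00 -1.000e-03] [0.56000109 0.36360277 0.33840579]
```

View pics/w1.png

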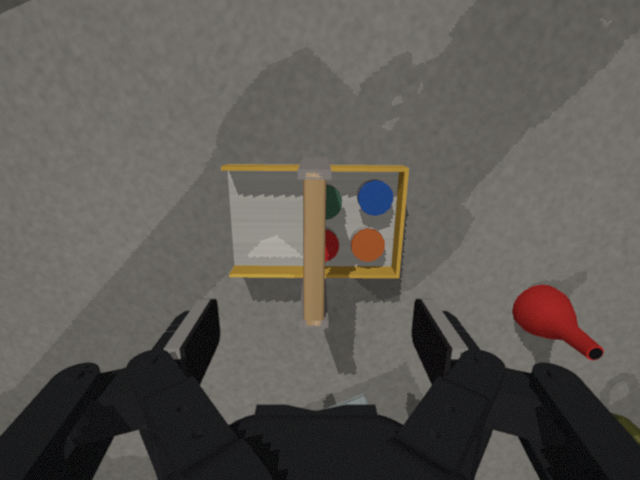

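The wrist picture shows the bar from (315,172) to (315,322), centred between the fingers at u≈316. The alignment is good. I'll check the bar's middle by back-projection.

Run:
```python
from h import *
p=load('w1'); a,b=at_z(p,314,173,.106),at_z(p,315,321,.106)
print(a,b,(a+b)/2,np.linalg.norm(a-b),np.degrees(np.arctan2(*(a-b)[1::-1])))
T=np.array([at_z(p,u,v,.036) for u,v in((222,166),(409,167),(400,277),(230,277))]);print(T.mean(0),[np.linalg.norm(T[i]-T[i-1]) for i in range(4)])
```

```text
[0.57598868 0.41392041 0.106     ] [0.54309913 0.31875621 0.106     ] [0.5595439  0.36633831 0.106     ] 0.10068737566435249 70.93441477238055
[0.55951607 0.36523    0.036     ] [np.float64(0.09666637752749771), np.float64(0.14927563495361176), np.float64(0.09582470839697768), np.float64(0.15057656542280776)]
```

Call:
jog_arm(
  rows=[
    [[0,0,4.5,0,0,0,8.5],[0,0,8.8,0,0,0,8.5],[0,0,8.8,0,0,0,8.5]],
  ],
)

```text
clock: 5.75
eef_pos: [0.5568, 0.3612, 0.2434]
tool_rot: [-2.562, -1.815, 0.023]
contact_force: [-0.7, -1.2, -0.0]
width: 0.994
grip_force: 0.0
```

Call:
jog_arm(
  rows=[
    [[0.1,0,0,0,0,0,6],[0.1,0,0,0,0,0,3],[0.1,0,0,0,0,0,1.8],[0.1,0,0,0,0,0,0.6],[0.1,0,0,0,0,0,0.6],[0.1,0,0,0,0,0,0.6],[0.1,0,0,0,0,0,0.6],[0.1,0,0,0,0,0,0.6]],
  ],
)

```text
clock: 6.55
eef_pos: [0.5611, 0.365, 0.2526]
tool_rot: [-2.563, -1.817, -0.004]
contact_force: [-1.4, -0.4, 6.0]
width: 0.15
grip_force: 59.7
```

Run:
```python
from h import *
from scipy.optimize import least_squares
log(); L=[json.loads(l) for l in open('log.txt')]
q=np.array([l[0] for l in L]); p=np.array([l[1] for l in L]); r=np.hypot(*p.T[:2])
print(np.c_[q.round(3),r,p[:,2]].round(3)); print(monitor.state()['eef_pos'],R.from_rotvec(monitor.state()['tool_rot']).as_matrix().round(3))
```

```text
[[-1.299e+00  3.090e-01  1.635e+00 -0.000e+00  1.200e+00 -7.000e-02
   6.250e-01  4.040e-01]
 [-1.460e-01  2.460e-01  2.026e+00 -1.000e-03  8.670e-01  1.292e+00
   4.980e-01  2.700e-01]
 [ 7.300e-02  1.240e-01  2.005e+00  0.000e+00  1.015e+00  1.511e+00
   4.880e-01  3.390e-01]
 [ 5.110e-01  4.520e-01  1.577e+00  0.000e+00  1.113e+00  8.490e-01
   6.680e-01  3.380e-01]
 [ 5.120e-01  5.550e-01  1.616e+00  0.000e+00  9.680e-01  8.490e-01
   6.690e-01  2.530e-01]]
[0.56107712 0.36504133 0.25263716] [[ 0.331  0.944  0.002]
 [ 0.944 -0.331  0.001]
 [ 0.002  0.001 -1.   ]]
```

Call:
jog_arm(
  rows=[
    [[0,0,-0.5,0,0,0,0.6],[0,0,-2,0,0,0,0.6],[0,0,-4.5,0,0,0,0.6],[0,0,-7.5,0,0,0,0.6],[0,0,-10.5,0,0,0,0.6],[0,0,-13.5,0,0,0,0.6],[0,0,-15.5,0,0,0,0.6],[0,0,-16.7,0,0,0,0.6],[0,0,-17,0,0,0,0.6],[0,0,-17,0,0,0,0.6]],
  ],
)

```text
clock: 7.55
eef_pos: [0.5603, 0.3644, 0.4202]
tool_rot: [-2.562, -1.817, 0.002]
contact_force: [-0.2, -0.0, -4.4]
width: 0.155
grip_force: 58.7
```

```bash
cat >> h.py <<'E'
ex=np.array([np.cos(np.radians(7.6)),np.sin(np.radians(7.6))]); ey=np.array([-ex[1],ex[0]])
M=np.array([.4915,.0087])-.066*ey
def tip(th,lipx=.03,lipz=.12,h=.237):
    c,s=np.cos(np.radians(th)),np.sin(np.radians(th)); return np.r_[M+ex*(lipx+.075*c-h*s),lipz+.075*s+h*c]
E
python3 - <<'E'
from h import *
log(); shot('wrist','w2'); s=monitor.state(); print(s['eef_pos'],s['contact_force'],s['width'],M)
t=tip(0); t[2]=.42; print(go(t,dn(97.6)), t)
E
```

```text
[0.56014258 0.36432309 0.41914823] [-0.55444324  0.21292434 -4.01823089] 0.14987750917040382 [ 0.50022892 -0.05672023]
[-3.6965e+01  1.7630e+01 -4.0000e-02 -2.0000e-03  2.0000e-03 -4.7000e-01] [ 0.60430655 -0.0428333   0.42      ]
```

View pics/w2.png

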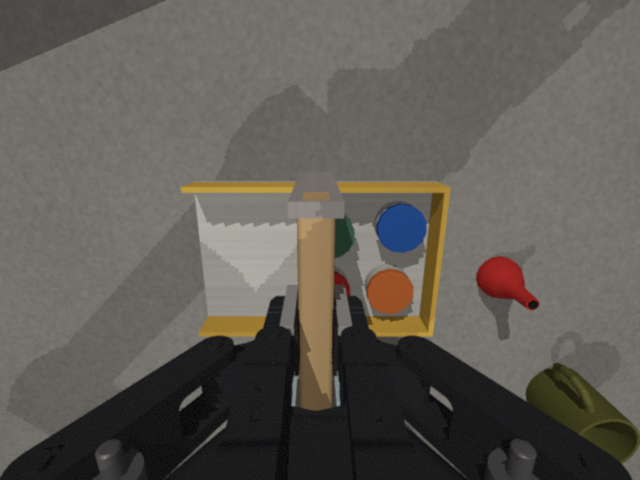

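Call:
jog_arm(
  rows=[
    [[-0.4,0.2,0,0,0,-0.006,0.6],[-1.85,0.88,0,0,0,-0.023,0.6],[-4.07,1.94,0,0,0,-0.052,0.6],[-6.66,3.17,0,0,0,-0.085,0.6],[-10,4.76,0,0,0,-0.127,0.6],[-13.1,6.25,0,0,0,-0.167,0.6],[-16.3,7.75,0,0,0,-0.207,0.6],[-19.4,9.25,0,0,0,-0.247,0.6],[-22.6,10.75,0,0,0,-0.287,0.6],[-25.7,12.25,0,0,0,-0.327,0.6],[-28.9,13.74,0,0,0,-0.367,0.6],[-31.6,15.06,0,0,0,-0.402,0.6],[-33.9,16.1,0,0,0,-0.43,0.6],[-35.6,16.96,0,0,0,-0.453,0.6],[-36.6,17.45,0,0,0,-0.465,0.6],[-37,17.6,0,0,0,-0.47,0.6],[-37,17.6,0,0,0,-0.47,0.6]],
  ],
)

```text
clock: 9.3
eef_pos: [0.6042, -0.0429, 0.42]
tool_rot: [-2.069, -2.362, 0.001]
contact_force: [0.1, 0.3, -3.0]
width: 0.154
grip_force: 58.7
```

Run:
```python
from h import *
log(); print(monitor.state()['joint_positions'].round(3))
for th in(0,5,10,14,17,20,23,26,29,32,35,38,41): print(th,go(tip(th),dn(97.6,-th)))
```

```text
[-0.143  0.258  1.666  0.     1.219 -0.275]
0 [ 3.0e-03  2.4e-02  6.3e+00 -1.0e-03 -1.0e-03 -0.0e+00]
5 [ 3.000e-03 -2.070e+00  5.739e+00 -8.800e-02 -1.000e-03 -0.000e+00]
10 [ 3.000e-03 -4.206e+00  5.363e+00 -1.760e-01 -1.000e-03 -0.000e+00]
14 [ 2.000e-03 -5.933e+00  5.197e+00 -2.460e-01 -1.000e-03 -0.000e+00]
17 [ 2.000e-03 -7.234e+00  5.152e+00 -2.980e-01 -1.000e-03 -0.000e+00]
20 [ 2.000e-03 -8.535e+00  5.175e+00 -3.500e-01 -1.000e-03 -0.000e+00]
23 [ 1.000e-03 -9.833e+00  5.266e+00 -4.030e-01 -1.000e-03 -0.000e+00]
26 [ 1.0000e-03 -1.1125e+01  5.4250e+00 -4.5500e-01 -1.0000e-03 -0.0000e+00]
29 [ 0.0000e+00 -1.2407e+01  5.6510e+00 -5.0700e-01 -1.0000e-03 -0.0000e+00]
32 [-0.0000e+00 -1.3675e+01  5.9440e+00 -5.6000e-01 -1.0000e-03 -1.0000e-03]
35 [-1.0000e-03 -1.4926e+01  6.3030e+00 -6.1200e-01 -1.0000e-03 -1.0000e-03]
38 [-2.0000e-03 -1.6156e+01  6.7270e+00 -6.6400e-01 -1.0000e-03 -1.0000e-03]
41 [-3.0000e-03 -1.7363e+01  7.2140e+00 -7.1700e-01 -1.0000e-03 -1.0000e-03]
```

Call:
jog_arm(
  rows=[
    [[0,-0.2,1,-0.01,0,0,0.6],[0,-0.7,2.5,-0.035,0,0,0.6],[0,-1.4,4,-0.07,0,0,0.6],[0,-2.3,5,-0.1,0,0,0.6],[0,-3.3,5.4,-0.14,0,0,0.6],[0,-4.2,5.36,-0.176,0,0,0.6],[0,-5.1,5.25,-0.212,0,0,0.6],[0,-5.9,5.2,-0.246,0,0,0.6],[0,-5.9,5.2,-0.246,0,0,0.6]],
  ],
)

```text
clock: 10.2
eef_pos: [0.5441, -0.0495, 0.3676]
tool_rot: [1.955, 2.236, 0.275]
contact_force: [-0.7, 0.3, -4.4]
width: 0.15
grip_force: 58.7
```

Run:
```python
from h import *
log(); print(monitor.state()['joint_positions'].round(3)); shot('top','top1')
p=load('top1'); im=p['im'][200:350,230:430,::-1]; cv2.imwrite('pics/c3.png',cv2.resize(im,None,fx=4,fy=4))
for th in(14,16,18,20,22,24,26,28,30,32,34,36,38,40): print(th,go(tip(th),dn(97.6,-th)))
```

```text
[-0.191  0.138  1.933  0.105  0.843 -0.386]
14 [-0.106  0.029 -0.007 -0.    -0.001  0.001]
16 [-0.105 -0.802 -0.254 -0.035 -0.001  0.001]
18 [-1.030e-01 -1.642e+00 -4.720e-01 -7.000e-02 -1.000e-03  1.000e-03]
20 [-1.020e-01 -2.489e+00 -6.600e-01 -1.050e-01 -1.000e-03  1.000e-03]
22 [-1.010e-01 -3.342e+00 -8.190e-01 -1.400e-01 -1.000e-03  1.000e-03]
24 [-1.00e-01 -4.20e+00 -9.48e-01 -1.75e-01 -1.00e-03  1.00e-03]
26 [-9.900e-02 -5.062e+00 -1.046e+00 -2.100e-01 -1.000e-03  1.000e-03]
28 [-9.800e-02 -5.927e+00 -1.115e+00 -2.450e-01 -1.000e-03  1.000e-03]
30 [-9.700e-02 -6.794e+00 -1.153e+00 -2.800e-01 -1.000e-03  1.000e-03]
32 [-9.600e-02 -7.662e+00 -1.161e+00 -3.150e-01 -1.000e-03  1.000e-03]
34 [-9.600e-02 -8.529e+00 -1.139e+00 -3.500e-01 -1.000e-03  1.000e-03]
36 [-9.500e-02 -9.395e+00 -1.087e+00 -3.840e-01 -1.000e-03  1.000e-03]
38 [-9.4000e-02 -1.0259e+01 -1.0040e+00 -4.1900e-01 -1.0000e-03  1.0000e-03]
40 [-9.3000e-02 -1.1119e+01 -8.9100e-01 -4.5400e-01 -1.0000e-03  1.0000e-03]
```

View pics/c3.png

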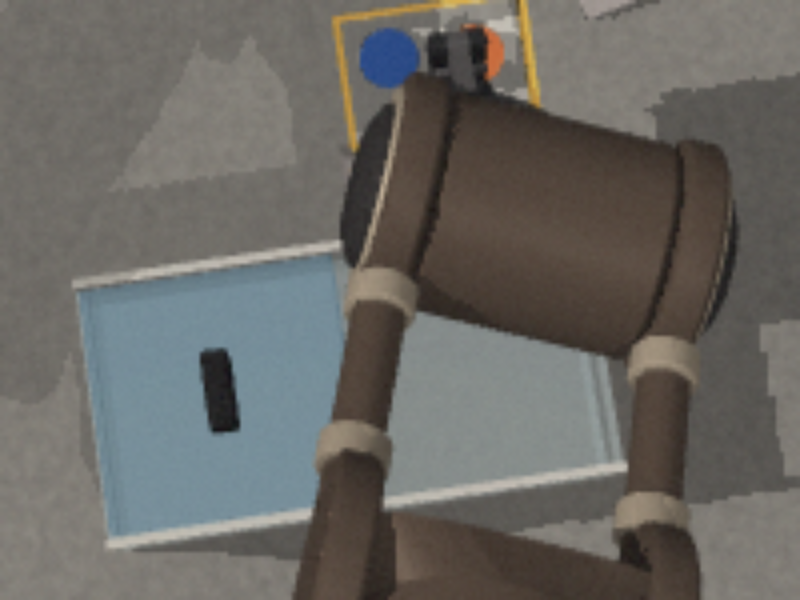

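Call:
jog_arm(
  rows=[
    [[-0.2,-0.8,-0.25,-0.035,0,0,0.6],[-0.4,-1.6,-0.47,-0.07,0,0,0.6],[-0.4,-2.1,-0.57,-0.087,0,0,0.6],[-0.4,-2.5,-0.66,-0.105,0,0,0.6],[-0.4,-2.9,-0.74,-0.122,0,0,0.6],[-0.4,-3.35,-0.82,-0.14,0,0,0.6],[-0.4,-3.8,-0.89,-0.157,0,0,0.6],[-0.4,-4.2,-0.95,-0.175,0,0,0.6],[-0.4,-4.65,-1,-0.192,0,0,0.6],[-0.4,-5.05,-1.05,-0.21,0,0,0.6],[-0.4,-5.5,-1.08,-0.228,0,0,0.6],[-0.4,-5.9,-1.12,-0.245,0,0,0.6],[-0.4,-6.35,-1.14,-0.262,0,0,0.6],[-0.4,-6.8,-1.15,-0.28,0,0,0.6],[-0.4,-7.25,-1.16,-0.297,0,0,0.6],[-0.4,-7.65,-1.16,-0.315,0,0,0.6],[-0.4,-8.1,-1.15,-0.332,0,0,0.6],[-0.4,-8.5,-1.14,-0.35,0,0,0.6],[-0.4,-8.5,-1.14,-0.35,0,0,0.6],[-0.4,-8.5,-1.14,-0.35,0,0,0.6]],
  ],
)

```text
clock: 12.25
eef_pos: [0.4619, -0.066, 0.3592]
tool_rot: [1.766, 2.017, 0.62]
contact_force: [0.2, -0.2, -1.9]
width: 0.152
grip_force: 59.0
```

Run:
```python
from h import *
log(); s=monitor.state(); print(s['joint_positions'].round(3),go(tip(34),dn(97.6,-34)),s['contact_force'])
shot('side','side1'); p=load('side1'); cv2.imwrite('pics/c4.png',cv2.resize(p['im'][150:400,240:500,::-1],None,fx=2.4,fy=2.4))
for th in (38,42,45): print(th,go(tip(th),dn(97.6,-th)))
```

```text
[-0.31  -0.073  2.218  0.521  0.504 -0.84 ] [ 0.414 -0.138  0.002  0.003  0.     0.   ] [ 0.20299458 -0.21903733 -1.89078779]
38 [ 0.414 -1.83  -0.469 -0.067  0.     0.   ]
42 [ 0.414 -3.528 -0.822 -0.136  0.     0.   ]
45 [ 0.415 -4.816 -1.009 -0.189  0.     0.   ]
```

View pics/c4.png

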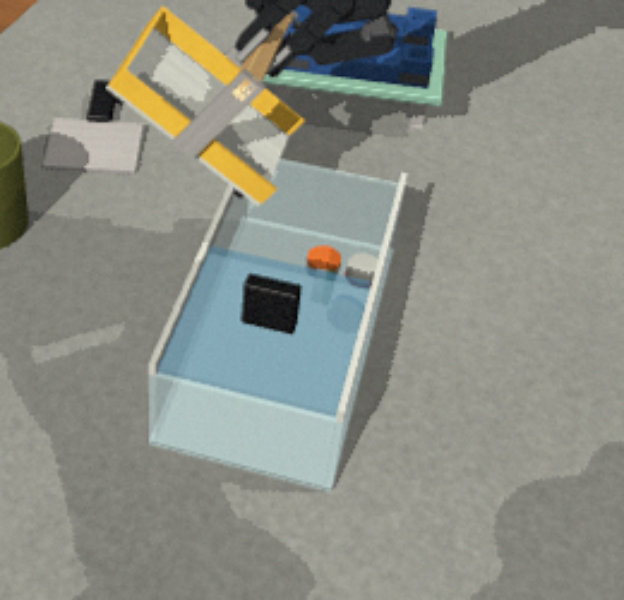

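The crop shows the orange tin and one grey, upturned tin in the box, at about (325,258) and (362,268). The tray looks empty. I'll tip a little more and then check from above.

Call:
jog_arm(
  rows=[
    [[0,-0.8,-0.2,-0.03,0,0,0.6],[0,-1.8,-0.45,-0.067,0,0,0.6],[0,-2.6,-0.65,-0.1,0,0,0.6],[0,-3.5,-0.82,-0.136,0,0,0.6],[0,-3.5,-0.82,-0.136,0,0,0.6],[0,-3.5,-0.82,-0.136,0,0,0.6]],
  ],
)

```text
clock: 12.9
eef_pos: [0.4289, -0.0705, 0.3464]
tool_rot: [1.687, 1.927, 0.738]
contact_force: [0.4, -0.3, -2.9]
width: 0.152
grip_force: 59.1
```

Run:
```python
from h import *
log(); print(monitor.state()['joint_positions'].round(3))
t=tip(0); t[2]=.42; print(go(tip(20),dn(97.6,-20)),go(t,dn(97.6)))
```

```text
[-0.371 -0.133  2.331  0.894  0.426 -1.237]
[0.423 8.308 4.508 0.383 0.    0.   ] [ 0.422 18.126  6.383  0.732  0.    -0.   ]
```

Call:
jog_arm(
  rows=[
    [[0.2,1.7,0.8,0.07,0,0,0.6],[0.4,5,2.7,0.23,0,0,0.6],[0.4,8.3,4.5,0.38,0,0,0.6],[0.4,11.5,5,0.5,0,0,0.6],[0.4,14.8,5.5,0.62,0,0,0.6],[0.4,18.1,6.4,0.732,0,0,0.6],[0.4,18.1,6.4,0.732,0,0,0.6],[0.4,18.1,6.4,0.732,0,0,0.6],[0.4,18.1,6.4,0.732,0,0,0.6],[0.4,18.1,6.4,0.732,0,0,0.6]],
  ],
)

```text
clock: 13.9
eef_pos: [0.6021, -0.043, 0.4185]
tool_rot: [-2.069, -2.362, 0.001]
contact_force: [0.1, -1.0, -2.5]
width: 0.151
grip_force: 59.4
```

Run:
```python
from h import *
log(); print(monitor.state()['joint_positions'].round(3))
shot('wrist','w3');shot('side','s2')
a=cv2.imread('pics/w3.png')[100:400,120:520]; b=cv2.imread('pics/s2.png')[190:370,290:420]
b=cv2.resize(b,None,fx=3,fy=3); a=cv2.resize(a,(400,300)); c=np.zeros((540,800,3),np.uint8); c[:300,:400]=a; c[:,400:790]=b; cv2.imwrite('pics/c5.png',c)
print(go([.5551,-.3576,.42],dn(102.8)))
```

```text
[-0.143  0.255  1.672  0.     1.215 -0.276]
[-30.552  -8.846  -0.079  -0.     -0.     -0.091]
```

View pics/c5.png

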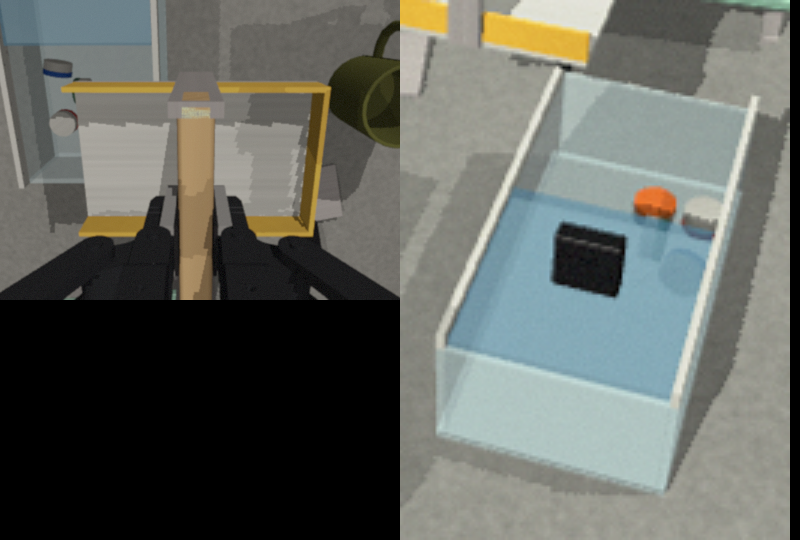

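The tray is empty, and the blue tin (57,68) and others are seen in the box. Next I'll work out where the tray sits relative to the TCP.

Run:
```python
from h import *
p=load('w3'); s=monitor.state(); z=s['eef_pos'][2]-.2166
T=np.array([at_z(p,u,v,z) for u,v in((183,187),(450,187),(434,336),(201,336))]);print([np.linalg.norm(T[i]-T[i-1]).round(4) for i in range(4)])
R0=R.from_rotvec(s['tool_rot']); print('tray centre in tool',R0.inv().apply(T.mean(0)-s['eef_pos'])*100)
d=T[1]+T[2]-T[0]-T[3]; print('tray yaw',np.degrees(np.arctan2(d[1],d[0])))
p=load('top1')
# tins: saturated colours inside box region in side view
```

```text
[np.float64(0.0959), np.float64(0.1483), np.float64(0.0959), np.float64(0.1497)]
tray centre in tool [-0.0388269  -0.04451777 21.66000479]
tray yaw 7.582415862398151
```

Call:
jog_arm(
  rows=[
    [[-1,-0.3,0,0,0,0,0.6],[-4,-1.2,0,0,0,-0.01,0.6],[-8,-2.3,0,0,0,-0.025,0.6],[-12,-3.5,0,0,0,-0.04,0.6],[-16,-4.6,0,0,0,-0.05,0.6],[-20,-5.8,0,0,0,-0.06,0.6],[-24,-7,0,0,0,-0.07,0.6],[-27.5,-8,0,0,0,-0.08,0.6],[-29.5,-8.6,0,0,0,-0.09,0.6],[-30.5,-8.85,0,0,0,-0.091,0.6],[-30.5,-8.85,0,0,0,-0.091,0.6],[-30.5,-8.85,0,0,0,-0.091,0.6]],
  ],
)

```text
clock: 15.2
eef_pos: [0.5565, -0.3563, 0.4194]
tool_rot: [-1.959, -2.455, -0.001]
contact_force: [0.5, 0.5, -3.0]
width: 0.154
grip_force: 59.4
```

Run:
```python
from h import *
print(go([.5551,-.3576,.342],dn(102.8)))
shot('top','t2'); p=load('t2'); im=p['im']; hsv=cv2.cvtColor(im,cv2.COLOR_RGB2HSV)
# coloured blobs over the mouth
for nm,lo,hi in(('red',(0,150,60),(6,255,255)),('orange',(7,150,120),(16,255,255)),('green',(60,80,20),(90,255,200)),('blue',(106,150,60),(125,255,255)),('red2',(172,150,60),(180,255,255))):
    m=cv2.inRange(hsv,lo,hi); m[:,:240]=0; m[:,400:]=0; m[:245]=0;m[345:]=0
    k,_,st,c=cv2.connectedComponentsWithStats(m)
    for i in range(1,k):
        if st[i,4]>12:
            q=dep(p,*c[i]); d=q[:2]-[.4915,.0087]; print(nm,st[i,4],c[i].round(),'case',(d@ex).round(3),(d@ey).round(3),q[2].round(3))
```

```text
[-1.040e-01 -1.690e-01  7.742e+00  0.000e+00 -1.000e-03  0.000e+00]
orange 120 [358. 296.] case -0.015 -0.089 0.024
blue 23 [334. 315.] case -0.048 -0.032 0.032
```

Run:
```python
from h import *
im=cv2.imread('pics/t2.png'); a=cv2.resize(im[235:350,235:395],None,fx=5,fy=5,interpolation=cv2.INTER_CUBIC); cv2.imwrite('pics/c6.png',a)
```

```text
(no output)
```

View pics/c6.png

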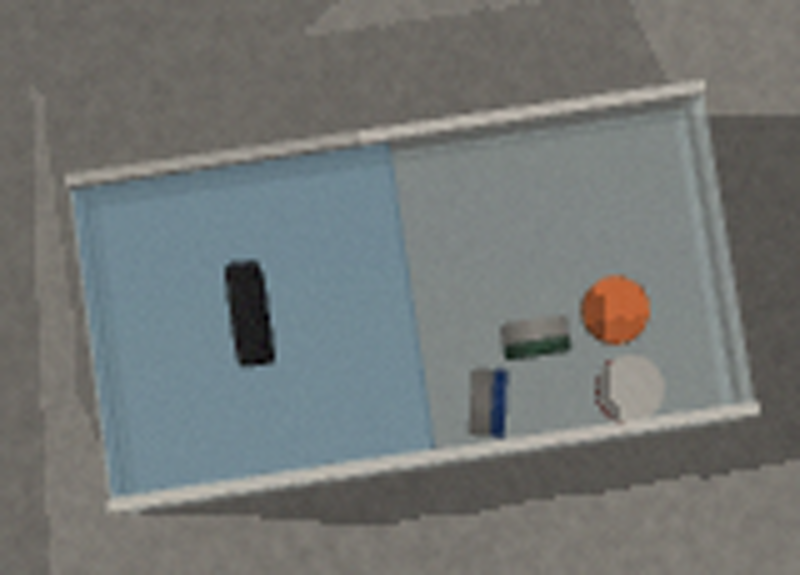

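All four tins are in the box: orange (617,310), green on its side (535,337), blue on its side (489,403), and red upside down (635,388). Next I'll place the tray.

Call:
jog_arm(
  rows=[
    [[-0.1,-0.17,1,0,0,0,0.6],[-0.1,-0.17,3.5,0,0,0,0.6],[-0.1,-0.17,6,0,0,0,0.6],[-0.1,-0.17,7.3,0,0,0,0.6],[-0.1,-0.17,7.7,0,0,0,0.6],[-0.1,-0.17,7.7,0,0,0,0.6],[-0.1,-0.17,7.7,0,0,0,0.6]],
  ],
)

```text
clock: 15.95
eef_pos: [0.5559, -0.3584, 0.3439]
tool_rot: [1.957, 2.454, 0.0]
contact_force: [-0.3, -0.1, -2.4]
width: 0.153
grip_force: 59.3
```

Run:
```python
from h import *
print(go([.5551,-.3576,.3206],dn(102.8)),monitor.state()['contact_force'])
```

```text
[ 1.03e-01 -6.20e-02  2.33e+00  2.00e-03  2.00e-03  1.00e-03] [-0.30641088 -0.07201185 -2.438083  ]
```

Call:
jog_arm(
  rows=[
    [[0,0,0.4,0,0,0,0.6],[0,0,0.8,0,0,0,0.6],[0,0,1.2,0,0,0,0.6],[0,0,1.5,0,0,0,0.6],[0,0,1.5,0,0,0,0.6],[0,0,1.5,0,0,0,0.6]],
  ],
)

```text
clock: 16.55
eef_pos: [0.5552, -0.3582, 0.3273]
tool_rot: [-1.959, -2.455, 0.0]
contact_force: [0.1, -0.6, -3.3]
width: 0.149
grip_force: 59.4
```

Lugs are 5 mm below the rims with no contact force. I'll continue down.

Call:
jog_arm(
  rows=[
    [[0,0,0.3,0,0,0,0.6],[0,0,0.5,0,0,0,0.6],[0,0,0.65,0,0,0,0.6],[0,0,0.7,0,0,0,0.6],[0,0,0.7,0,0,0,0.6],[0,0,0.7,0,0,0,0.6]],
  ],
)

```text
clock: 17.15
eef_pos: [0.5552, -0.3583, 0.3207]
tool_rot: [1.959, 2.456, -0.0]
contact_force: [-0.2, 0.3, -1.5]
width: 0.152
grip_force: 59.6
```

Call:
jog_arm(
  rows=[
    [[0,0,0.1,0,0,0,0.6],[0,0,0.15,0,0,0,0.6],[0,0,0.15,0,0,0,0.6],[0,0,0.15,0,0,0,0.6]],
  ],
)

```text
clock: 17.55
eef_pos: [0.5553, -0.3583, 0.3206]
tool_rot: [1.959, 2.456, -0.0]
contact_force: [-3.3, 1.7, 6.1]
width: 0.152
grip_force: 60.6
```

Call:
jog_arm(
  rows=[
    [[0,0,0,0,0,0,2],[0,0,0,0,0,0,4],[0,0,0,0,0,0,8.5],[0,0,0,0,0,0,8.5],[0,0,0,0,0,0,8.5],[0,0,-1,0,0,0,8.5],[0,0,-5,0,0,0,8.5],[0,0,-10,0,0,0,8.5],[0,0,-12,0,0,0,8.5],[0,0,-12,0,0,0,8.5]],
  ],
)

```text
clock: 18.55
eef_pos: [0.5564, -0.359, 0.4458]
tool_rot: [1.952, 2.447, 0.001]
contact_force: [0.1, 0.1, 0.0]
width: 0.996
grip_force: 0.0
```

Run:
```python
from h import *
s=monitor.state(); print(s['eef_pos'],s['joint_positions'].round(2))
shot('wrist','w4'); p=load('w4')
hsv=cv2.cvtColor(p['im'],cv2.COLOR_RGB2HSV); m=cv2.inRange(hsv,(18,130,90),(32,255,255))
k,_,st,c=cv2.connectedComponentsWithStats(m); ys,xs=np.nonzero(m)
P=np.array([dep(p,x,y) for x,y in zip(xs,ys) if p['d'][y,x]>0]); P=P[(P[:,2]>.06)&(P[:,2]<.13)]
print('wall top z pct',np.percentile(P[:,2],[5,50,95,99]).round(4))
r=cv2.minAreaRect((P[P[:,2]>.095,:2]*1e3).astype(np.float32)); print(r)
# per corner top heights
top=P[P[:,2]>.097]; A=np.c_[top[:,:2],np.ones(len(top))]; print('plane',np.linalg.lstsq(A,top[:,2],rcond=None)[0][:2])
print(go([.4834,.0766,.42],dn(7.6)))
```

```text
[ 0.55638241 -0.35904935  0.44583854] [-0.64  0.34  1.5   0.    1.28 -0.86]
wall top z pct [0.0844 0.099  0.1018 0.1024]
((552.35888671875, -357.49365234375), (149.7738800048828, 96.70045471191406), 12.796914100646973)
plane [-0.00693733  0.00904777]
[4.4044e+01 2.6130e+00 2.0530e+00 7.0000e-03 0.0000e+00 1.6620e+00]
```

Call:
jog_arm(
  rows=[
    [[44,2.6,2,0,0,1.66,8.5],[44,2.6,2,0,0,1.66,8.5],[44,2.6,2,0,0,1.66,8.5],[44,2.6,2,0,0,1.66,8.5],[44,2.6,2,0,0,1.66,8.5],[44,2.6,2,0,0,1.66,8.5],[44,2.6,2,0,0,1.66,8.5],[44,2.6,2,0,0,1.66,8.5],[44,2.6,2,0,0,1.66,8.5],[44,2.6,2,0,0,1.66,8.5],[44,2.6,2,0,0,1.66,8.5],[44,2.6,2,0,0,1.66,8.5],[44,2.6,2,0,0,1.66,8.5],[44,2.6,2,0,0,1.66,8.5]],
  ],
)

```text
clock: 20.0
eef_pos: [0.4823, 0.0765, 0.4175]
tool_rot: [3.134, 0.214, -0.005]
contact_force: [0.3, -0.4, -0.0]
width: 0.995
grip_force: 0.0
```

Run:
```python
from h import *
print(go([.4834,.0766,.270],dn(7.6)))
```

```text
[ 1.5700e-01  6.0000e-03  1.4752e+01 -0.0000e+00  3.0000e-03  4.0000e-03]
```

Call:
jog_arm(
  rows=[
    [[0.1,0,4,0,0,0,8.5],[0.1,0,8,0,0,0,8.5],[0.1,0,12,0,0,0,8.5],[0.1,0,14.2,0,0,0,8.5],[0.1,0,14.7,0,0,0,8.5],[0.1,0,14.7,0,0,0,5],[0.1,0,14.7,0,0,0,3],[0.1,0,14.7,0,0,0,0.8],[0.1,0,14.7,0,0,0,0.8],[0.1,0,14.7,0,0,0,0.8],[0.1,0,14.7,0,0,0,0.8],[0.1,0,14.7,0,0,0,0.8],[0.1,0,14.7,0,0,0,0.8]],
  ],
)

```text
clock: 21.3
eef_pos: [0.4846, 0.0759, 0.2734]
tool_rot: [3.132, 0.212, 0.003]
contact_force: [-1.1, -5.1, 5.5]
width: 0.154
grip_force: 60.0
```

Gripped. I'll slide the door shut, about 13.2 cm along tool +y.

Call:
jog_arm(
  rows=[
    [[0,1,0,0,0,0,0.8],[0,3,0,0,0,0,0.8],[0,5,0,0,0,0,0.8],[0,7,0,0,0,0,0.8],[0,9,0,0,0,0,0.8],[0,11,0,0,0,0,0.8],[0,12.3,0,0,0,0,0.8],[0,12.9,0,0,0,0,0.8],[0,13.1,0,0,0,0,0.8],[0,13.1,0,0,0,0,0.8],[0,13.1,0,0,0,0,0.8]],
  ],
)

```text
clock: 22.4
eef_pos: [0.5021, -0.0535, 0.2734]
tool_rot: [3.134, 0.211, 0.003]
contact_force: [-1.7, -1.7, 5.9]
width: 0.155
grip_force: 60.1
```

Call:
jog_arm(
  rows=[
    [[0,0.2,0,0,0,0,0.8],[0,0.4,0,0,0,0,0.8],[0,0.5,0,0,0,0,0.8],[0,0.5,0,0,0,0,0.8]],
  ],
)

```text
clock: 22.8
eef_pos: [0.5025, -0.0562, 0.2734]
tool_rot: [-3.13, -0.209, -0.002]
contact_force: [-1.5, 9.8, 7.8]
width: 0.153
grip_force: 60.4
```

Call:
jog_arm(
  rows=[
    [[0,0.3,0,0,0,0,2.5],[0,0.3,0,0,0,0,5],[0,0.3,0,0,0,0,8.5],[0,0.3,0,0,0,0,8.5],[0,0.3,-2,0,0,0,8.5],[0,0.3,-7,0,0,0,8.5],[0,0.3,-12,0,0,0,8.5],[0,0.3,-16,0,0,0,8.5],[0,0.3,-16,0,0,0,8.5],[0,0.3,-16,0,0,0,8.5]],
  ],
)

```text
clock: 23.8
eef_pos: [0.5027, -0.0613, 0.4332]
tool_rot: [3.134, 0.211, 0.004]
contact_force: [0.6, -0.5, -0.6]
width: 0.994
grip_force: 0.0
```

Run:
```python
from h import *
shot('top','t3'); shot('side','s3'); p=load('t3'); a=p['im']
# dark tab location by depth at z ~.127 
v,u=np.mgrid[245:345,240:392]; d=p['d'][245:345,240:392]
X=np.array([dep(p,x,y) for x,y in zip(u.ravel(),v.ravel())]); k=(X[:,2]>.115)&(X[:,2]<.135)&(p['im'][v.ravel(),u.ravel()].max(1)<60)
q=X[k].mean(0)-[.4915,.0087,0]; print(k.sum(),'tab case',q[:2]@ex,q[:2]@ey)
p=load('s3'); hsv=cv2.cvtColor(p['im'],cv2.COLOR_RGB2HSV); ys,xs=np.nonzero(cv2.inRange(hsv,(18,130,90),(32,255,255)))
P=np.array([dep(p,x,y) for x,y in zip(xs,ys)]); P=P[(P[:,2]>.06)&(P[:,2]<.13)]
t=P[P[:,2]>.098]; print(len(t),np.percentile(P[:,2],[50,95,99]),cv2.minAreaRect((t[:,:2]*1e3).astype(np.float32)))
print(monitor.state()['clock'])
```

```text
46 tab case -0.012687403778239298 -0.06403492128262532
190 [0.09129424 0.10293423 0.10408671] ((555.525634765625, -354.7629089355469), (150.2135009765625, 105.84101104736328), 14.543400764465332)
23.9
```

```bash
python3 -c "
from h import *
print(order.job_done())"
```

```text
the job is handed in; nothing more can be done
None
```

The job is handed in at about 24 s of the 67 s allowed. Images showed all four tins in the box, the empty tray seated on the base tray and the door shut; the judge returned no verdict.

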